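# Dock a ring shuttle through the sprung flap of a polishing dock

## Robot

A 6-joint arm with a two-finger parallel gripper is mounted at the origin on the work surface. World frame = base frame: x ahead of the robot, y to its left, z up, the work surface at z = 0. Lengths are in m, angles in rad, forces in N, time in s.
With the tool pointing down it reaches from about 0.35 to 0.975 m from the base axis. Payload 4.9 kg.
Tool frame: the origin (TCP) lies midway between the tips of the shut fingers; the grasp point (between the pads) lies 19 mm behind it; z points along the fingers, y is the direction in which the jaws open and shut (so a half turn about z gives the same grasp; the last joint's range is limited). The gripper opens to 85 mm and grips with 20 to 120 N. Pads are 22 mm wide; open, the fingers measure 114 mm over their backs; the gripper's body (76 mm by 85 mm) begins 54 mm behind the grasp point. The pads swing forward as they close: fully open they stand 13 mm farther back than shut.
Start: joints at [1.047, 0.053, 1.613, -0, 1.476, -0.119], TCP at [0.246, 0.574, 0.2] pointing down, gripper open.
Joint ranges: [-3.01, 3.01], [-1.01, 2.22], [0.06, 2.58], [-1.02, 4.17], [0.09, 2.62], [-3.14, 3.14]. Speed limits (rad/s): [2.57, 2.57, 3.14, 3.14, 3.14, 3.14].

## Interface

Orientations are given as a rotation vector (axis times angle).
In Python, from station import ctrl gives the robot as it stands.
- The arm moves only by the tool play_rows, never from a script. Its argument "motion" is a list that holds one entry, the list of rows, each a list of 7 numbers: the closure, from -1 (fully open) to 1 (shut), then the shift along the tool's x, y, z in cm, then the turn, a rotation vector about the tool's x, y, z in degrees. A call has 1 to 20 rows; each row is the pose to reach, as a shift and turn from the pose measured when the call began, along the tool's axes at that moment; what a row does not reach only later rows make up. A row lasts 1/8 s, in which the tool goes at most 62.5 mm and 10.7 degrees, less where a joint would pass 70% of its speed; a pose out of reach is approached as far as the arm can. A call with a gripper value outside its range is refused whole. The fingers move at their own pace and stop on an object; "newtons" is the grip in N (left out, the last holds). Time passes only in rows, so rows that repeat a pose let the fingers close. It gives the time, the measured TCP pose, the force and the opening at its end, in the units of the state.
- ctrl.get_obs(): the state, without advancing time (a new reading comes with each control period).
- ctrl.get_image(name): name is "side" or "top" or "wrist"; returns a dict with "color" (480x640x3 uint8, red, green, blue), "mtx" (3x3 intrinsics, pixels), "T" (4x4, takes a point from camera to world coordinates). Camera axes: x right, y up, looking along -z (the intrinsics and any distortion apply to the point x, -y, -z); pixel columns grow to the right and rows downward; lengths in m; the calibration is good to about 2 mm. A picture is of the moment at which its call begins. There is no depth.
- ctrl.finish_job(): hands the job in, once; it reports no verdict.
The state is a dict: "t": time; "q": joint angles; "dq": joint speeds; "effort": joint torques, N m; "tool_pos": TCP position; "tool_rot": TCP orientation; "contact_force": force on the tool from outside, world axes, zero at the start; "wrist_torque": the same for the moment, N m; "opening": finger opening in m.
Only numpy, scipy, OpenCV 4.12 (cv2) and the standard library are available. Lean on these libraries where they do the work, as an engineer would, in place of code of your own. Each camera call takes 0.05 s, during which the arm holds its last target.

## Task

Pick up the wooden ring shuttle by its yellow handle and stand it flat in the open loading end of the polishing dock, then slide it along the lane through the orange sprung flap, without lifting it over, until it presses home against the sprung rubber stop inside: hold it there firmly for about half a second but do not force the stop. Then let go, leaving the shuttle standing in the dock with the flap swung shut behind it and the jar, spool and ring cone undisturbed.

Things in the scene. Friction and masses are not known exactly. Their poses are not given: they have to be found in the camera images.
- shuttle_mid (a point): Centre, half-way up, of the ring shuttle, 39 mm above its underside. Dark wooden block 56 long (x) x 40 wide (y) x 38 high; on the middle of its top a yellow upright handle 24 long (x) x 14 thick (y) x 40 high, 78 high in all. x lies along its length, z up. Set stones at both ends of the top (6 high, 20 from the middle). About 0.25 kg; either way round is fine; yaw varies.
- shuttle: The same shuttle; origin at the centre of its underside, axes as above.
- dock: Fixed open-topped polishing dock, aluminium floor 6 mm thick, grey walls up to 26 above the bench. Origin on the bench under the middle of the shut flap (flap's plane x = 0); x runs along the lane inward, away from the robot; y = 0 is the lane's centre line. Position and yaw vary. Behind the flap the lane runs to x = 160, 45 wide, its +y wall set back over x = 4 to 85 for the swung flap.
- loading (a point): Middle of the dock's loading end, on its floor, 68 mm before the flap; axes as the dock's. The loading end spans dock x = -112 to -50, 64 wide between walls, open at the near end; a funnel then narrows to 45 wide at x = -12. Two thin posts up to 38 above the bench flank the flap at y = +42 and -30. Pressed down hard while pushed, the shuttle tips and jams.
- gate (a joint): Orange flap across the lane, 4 mm thick, 58 wide, 8 to 36 above the bench (passes below the handle). 0 rad = shut; opens inward only, to 1.6. A light spring shuts it: some 1 to 4 N against a shuttle pushed through, and the load changes by a few N when it slips off the shuttle's rear.
- gate_hinge (a point): The flap's upright hinge pin, at dock x = 0, y = +36 mm, at floor height. The free edge sweeps a 58 radius inside the dock: the shuttle's rear must be more than 58 past the flap before it can shut.
- stop: Blue housing of the sprung stop, fixed at the far end of the lane, 36 mm long x 44 wide x 36 high; origin at the foot of the middle of its near face, 172 past the flap, on the dock's floor; axes as the dock's. From that face a rod with a rubber pad (22 diameter, centre 17 above the floor) stands out towards the flap. The rod's length varies and is not measured.
- stop_nominal (a point): Fixed point 136 mm past the flap, 17 above the dock's floor: the middle of the range in which the pad's face may lie (121 to 151 past). The pad is sprung: 1 N, then 2.5 N per mm, 10 mm travel. The shuttle is home when it presses the pad with 4 N or more (6 to 12 N is right); over 18 N harms it. On letting go it may push the shuttle back a few mm, which is fine.
- jar: Bystander: amber glass jar with brass cap, 50 mm diameter, 62 high; origin under its centre.
- spool: Bystander: black wire spool, 52 mm diameter, 44 high; origin under its centre.
- ring_cone: Bystander: upright steel ring cone, foot 52 mm diameter, 72 high; origin under its centre.
Not all that is in view belongs to the job. What is shaped like the shuttle but turquoise is not meant.

How it is judged:
By the outcome, as a careful person would: the job done as asked, in the order asked, and still so for the second after the job is handed in, with the robot touching nothing.
It also fails if it takes over 58 s, if anything falls off the work surface, if the arm or the gripper's body presses on something with over 40 N, if the wrist force passes 120 N, or if a joint passes its speed limit or range.

## Working session

There is one attempt and no reset: what is moved stays moved. The work goes in short steps, Python scripts to look and compute and a tool call to move; the robot and the scene stay as the last step left them, time stands still between calls to the robot, and variables do not carry over. Pictures are saved under pics/ and viewed, and the job is handed in when it is done.

Besides the shell and the picture viewer there is one more tool, called after ">>>" by a JSON object that holds its "api" and its "payload". play_rows: Moves the arm, as the interface text tells. Its arguments: {"type":"object","properties":{"motion":{"type":"array"},"newtons":{"type":"number"}},"required":["motion"]}

```bash
ls; mkdir -p pics; python3 - <<'E'
from station import ctrl
import cv2
o=ctrl.get_obs(); print({k:o[k] for k in o})
for n in ["side","top","wrist"]:
    r=ctrl.get_image(n); cv2.imwrite(f"pics/{n}0.png",r["color"][:,:,::-1]); print(n,r["mtx"].tolist(),r["T"].round(4).tolist(),[k for k in r])
E
```

```text
pics
{'t': 0.0, 'q': array([ 1.04698504e+00,  5.33516329e-02,  1.61427521e+00, -2.33754978e-05,
        1.47599656e+00, -1.19008510e-01]), 'dq': array([-5.89432013e-04,  5.35371028e-04,  1.46424354e-05, -1.14959602e-04,
       -1.28559176e-04, -2.04708703e-04]), 'effort': array([ 7.45425841e-04, -3.93694282e+01, -3.70168483e+01, -5.82391181e-05,
        7.17189949e-03, -4.85005827e-06]), 'tool_pos': array([0.24581792, 0.57389118, 0.19857754]), 'tool_rot': array([-6.31401850e-01, -3.07685475e+00,  3.03749519e-03]), 'contact_force': array([-0.38047205,  0.83597342, -0.0305733 ]), 'wrist_torque': array([0.01616934, 0.02575784, 0.01156142]), 'opening': 0.08525726389780126}
side [[593.3382535938388, 0.0, 317.91160612892037], [0.0, 593.3382535938388, 238.94409818241962], [0.0, 0.0, 1.0]] [[-0.9957, 0.0567, -0.073, 0.4877], [-0.0921, -0.6762, 0.7309, 0.7583], [-0.008, 0.7345, 0.6786, 0.7358], [0.0, 0.0, 0.0, 1.0]] ['color', 'mtx', 'T']
top [[551.5936220339786, 0.0, 312.0347812479318], [0.0, 551.5936220339786, 243.84915170825082], [0.0, 0.0, 1.0]] [[-0.0093, 0.9952, -0.0974, 0.4349], [-0.9997, -0.0116, -0.0227, 0.0151], [-0.0237, 0.0972, 0.995, 1.1754], [0.0, 0.0, 0.0, 1.0]] ['color', 'mtx', 'T']
wrist [[335.09162150014555, 0.0, 320.82638408278217], [0.0, 335.09162150014555, 237.67340055541905], [0.0, 0.0, 1.0]] [[0.3939, -0.881, -0.2623, 0.1785], [0.9192, 0.3766, 0.1154, 0.6027], [-0.0029, -0.2865, 0.9581, 0.3728], [0.0, 0.0, 0.0, 1.0]] ['color', 'mtx', 'T']
```

View pics/side0.png

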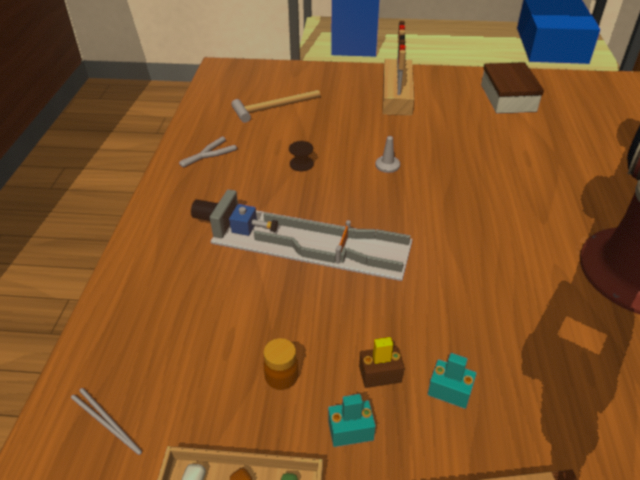

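View pics/top0.png

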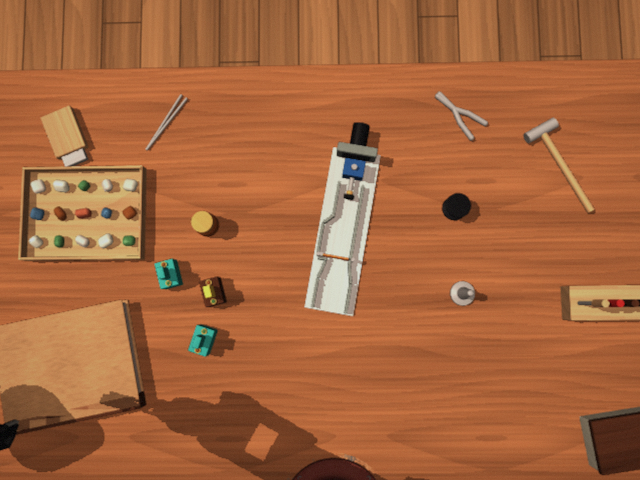

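View pics/wrist0.png

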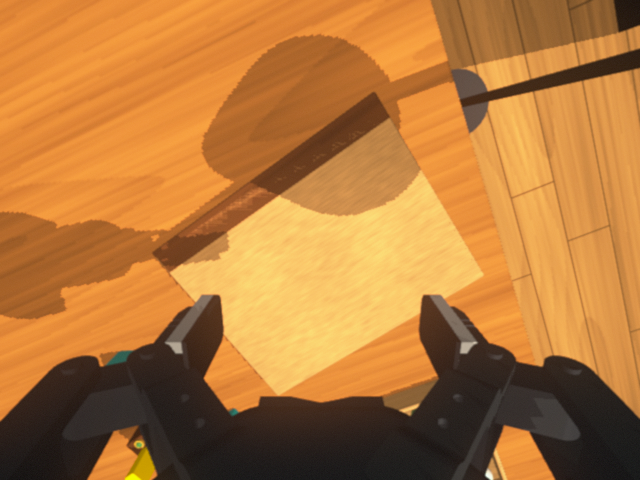

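Candidates are at these pixels in the top view: the dark block with a yellow handle (211,291), turquoise look-alikes (167,273) and (203,340), and the amber jar (205,223). I choose the dark one with the yellow handle and check it in a close crop.

```bash
cat > h.py <<'E'
from station import ctrl
import cv2,numpy as np
def ray(r,u,v):
    K=r["mtx"];T=r["T"]
    d=np.array([(u-K[0,2])/K[0,0],-(v-K[1,2])/K[1,1],-1.0])
    return T[:3,3],T[:3,:3]@d
def onplane(r,u,v,z):
    c,d=ray(r,u,v); return c+d*(z-c[2])/d[2]
def tri(r1,p1,r2,p2):
    c1,d1=ray(r1,*p1);c2,d2=ray(r2,*p2)
    s=np.linalg.lstsq(np.c_[d1,-d2],c2-c1,rcond=None)[0]
    a=c1+s[0]*d1;b=c2+s[1]*d2
    return (a+b)/2,np.linalg.norm(a-b)
def proj(r,p):
    q=np.linalg.inv(r["T"])@np.r_[p,1]; K=r["mtx"]
    return K[0,2]+K[0,0]*q[0]/-q[2],K[1,2]-K[1,1]*q[1]/-q[2]
def crop(r,u0,v0,w,h,s,fn):
    c=r["color"][v0:v0+h,u0:u0+w,::-1]; cv2.imwrite(fn,cv2.resize(c,None,fx=s,fy=s,interpolation=cv2.INTER_NEAREST))
E
python3 - <<'E'
from h import *
t=ctrl.get_image("top"); s=ctrl.get_image("side")
crop(t,180,255,70,60,10,"pics/c_t.png"); crop(s,340,320,80,80,7,"pics/c_s.png")
crop(t,295,120,100,200,3,"pics/d_t.png"); crop(t,315,145,75,60,10,"pics/d_t2.png");crop(t,295,245,80,75,8,"pics/d_t3.png")
import pickle; pickle.dump((t,s),open("im0.pkl","wb"))
for n,r in (("t",t),("s",s)):
    hsv=cv2.cvtColor(r["color"],cv2.COLOR_RGB2HSV)
    m=cv2.inRange(hsv,(25,180,120),(33,255,255))
    k,l,st,ce=cv2.connectedComponentsWithStats(m)
    for i in range(1,k):
        if st[i,4]>15: print(n,st[i],ce[i], cv2.minAreaRect(np.argwhere(l==i)[:,::-1].astype(np.float32)))
E
```

```text
s [375 337  18  11 153] [383.33333333 342.18954248] ((383.449951171875, 342.1499938964844), (8.9095458984375, 17.253406524658203), 81.8698959350586)
```

View pics/c_t.png

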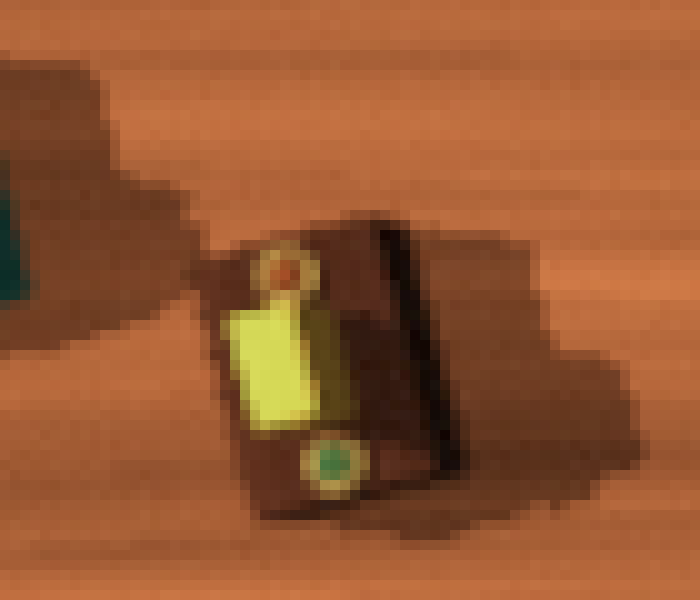

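View pics/c_s.png

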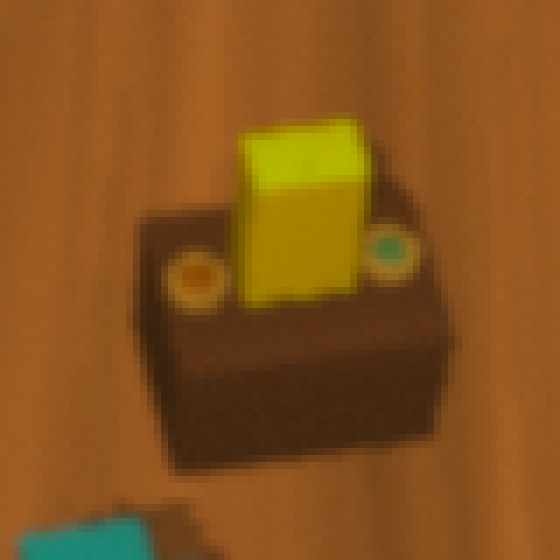

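View pics/d_t.png

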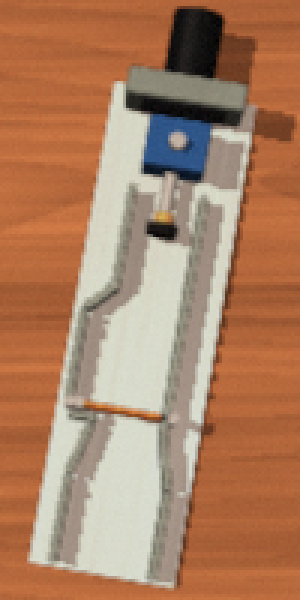

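View pics/d_t2.png

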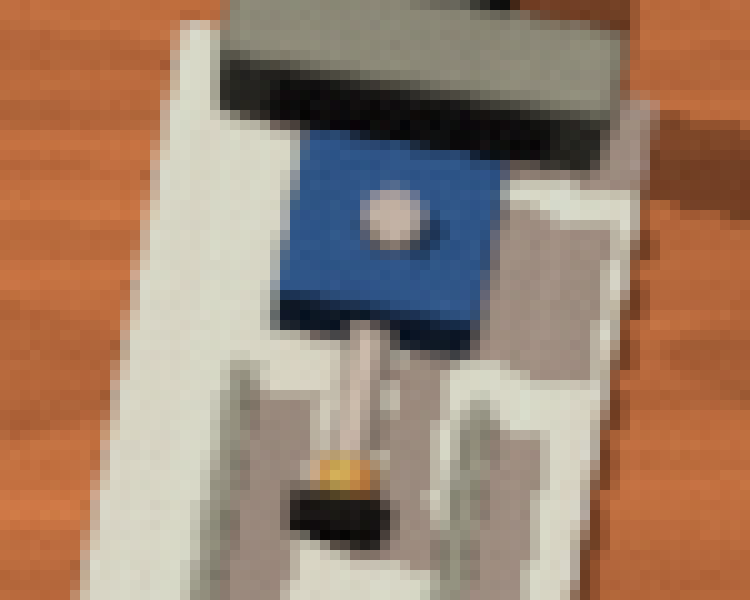

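View pics/d_t3.png

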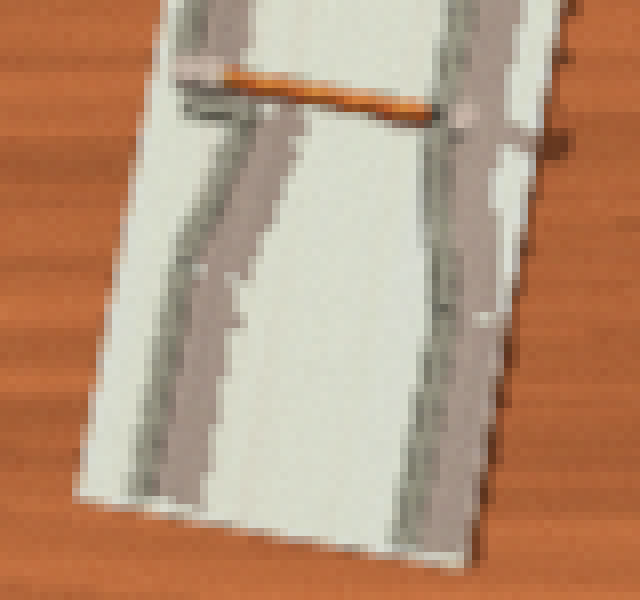

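```bash
python3 - <<'E'
from h import *
import pickle; t,s=pickle.load(open("im0.pkl","rb"))
def P(x,y,sc,u0,v0,z): return onplane(t,x/sc+u0-.5,y/sc+v0-.5,z)
print("handle",tri(t,(206.7,291.6),s,(382.8,341.8)), P(272,371,10,180,255,.078))
a=P(286,270,10,180,255,.044);b=P(335,462,10,180,255,.044)
print("stones",a,b,np.linalg.norm(a-b),(a+b)/2,"yaw",np.degrees(np.arctan2(*(a-b)[[1,0]])))
D=lambda x,y,z:P(x,y,10,315,145,z); E=lambda x,y,z:P(x,y,8,295,245,z)
h1,h2=D(278,290,.042),D(475,322,.042); hm=(h1+h2)/2; print("housing",hm,np.linalg.norm(h1-h2),"ydir",h1-h2)
n1,n2=E(80,497,.006),E(468,568,.006); print("near",n1,n2,np.linalg.norm(n1-n2))
f1=D(180,20,.006);f2=D(655,100,.006);
for nm,v in(("L",f1-n1),("R",f2-n2)): print(nm,np.linalg.norm(v),np.degrees(np.arctan2(v[1],v[0])))
p1,p2=E(205,72,.038),E(465,115,.038); print("posts",p1,p2,np.linalg.norm(p1-p2))
fl1,fl2=E(225,72,.036),E(440,112,.036); print("flap",fl1,fl2,np.linalg.norm(fl1-fl2))
# wall ends near, tops z=.026
w1,w2=E(145,495,.026),E(400,545,.026); print("walls",w1,w2,np.linalg.norm(w1-w2))
# axis from hm to flap
post0=p1*(30/72)+p2*(42/72)
v=hm-post0; print("post->housing",np.linalg.norm(v[:2]),np.degrees(np.arctan2(v[1],v[0])),post0)
pad=D(335,505,.030); print("pad top",pad,np.linalg.norm((pad-post0)[:2]))
E
```

```text
handle (array([0.44988688, 0.25059986, 0.07902417]), np.float64(0.0013000192337321063)) [0.44925188 0.25086591 0.078     ]
stones [0.47037051 0.25546998 0.044     ] [0.43098668 0.2450228  0.044     ] 0.040745914429066575 [0.45067859 0.25024639 0.044     ] yaw 14.856448932334297
housing [ 0.68906683 -0.0441077   0.042     ] 0.041598249926408294 ydir [0.00739293 0.04093604 0.        ]
near [0.41664899 0.05890007 0.006     ] [ 0.39721539 -0.04287477  0.006     ] 0.10361363052035048
L 0.3499127810484862 -10.445349778067166
R 0.3501411490123249 -10.513616132107666
posts [0.52603432 0.02449721 0.038     ] [ 0.51415924 -0.04243093  0.038     ] 0.06797347570440611
flap [0.52613649 0.01933554 0.036     ] [ 0.5151462 -0.0360944  0.036    ] 0.05650897798186268
walls [0.41732533 0.04130866 0.026     ] [ 0.40390338 -0.02444418  0.026     ] 0.06710875116292174
post->housing 0.1725116775075112 -9.86753945408551 [ 0.51910719 -0.01454421  0.038     ]
pad top [ 0.64934477 -0.03534374  0.03      ] 0.13188801357882765
```

```bash
cat >> h.py <<'E'
from scipy.spatial.transform import Rotation as Ro
def goal(p,yaw):
    """shift cm / turn deg in tool axes to reach p with tool down, tool x along world heading yaw or yaw+180 (nearest)"""
    o=ctrl.get_obs(); R=Ro.from_rotvec(o["tool_rot"]); best=None
    for k in (0,180):
        a=np.radians(yaw+k); X=np.array([np.cos(a),np.sin(a),0]);Z=np.array([0,0,-1.]);Y=np.cross(Z,X)
        G=Ro.from_matrix(np.c_[X,Y,Z]); d=(R.inv()*G).as_rotvec(degrees=True)
        if best is None or np.linalg.norm(d)<np.linalg.norm(best): best=d
    x=R.as_matrix()[:,0]
    print("t",o["t"],"pos",o["tool_pos"].round(4),"xhead",np.degrees(np.arctan2(x[1],x[0])).round(2),"F",o["contact_force"].round(2),"open",round(o["opening"],4),"q",o["q"].round(2))
    print("shift cm",(R.inv().apply(np.array(p)-o["tool_pos"])*100).round(2),"turn",best.round(2))
DY=-10.4; DO=np.array([.520,-.0131])
def dk(x,y,z): a=np.radians(DY); return np.array([DO[0]+x*np.cos(a)-y*np.sin(a),DO[1]+x*np.sin(a)+y*np.cos(a),z])
def todk(p): a=np.radians(DY); d=np.array(p[:2])-DO; return np.array([d[0]*np.cos(a)+d[1]*np.sin(a),-d[0]*np.sin(a)+d[1]*np.cos(a),p[2]])
E
python3 -c "
from h import *
goal([.45,.2505,.14],14.9)"
```

```text
t 0.25 pos [0.246  0.5742 0.1992] xhead 156.81 F [0.02 0.11 0.62] open 0.0855 q [ 1.05  0.05  1.61 -0.    1.48 -0.12]
shift cm [-31.5  -21.71   5.94] turn [-5.000e-02 -2.000e-02 -3.809e+01]
```

>>> {"api": "play_rows", "payload": {"motion": [[[-0.1,-3,-2,0,0,0,-4],[-0.1,-7,-4.5,0,0,0,-8],[-0.1,-11,-7,0,0,0,-13],[-0.1,-15,-10,1,0,0,-18],[-0.1,-19,-13,2,0,0,-23],[-0.1,-23,-16,3,0,0,-28],[-0.1,-27,-18.5,4,0,0,-33],[-0.1,-30,-20.5,5,0,0,-36],[-0.1,-31.5,-21.7,5.9,0,0,-38.1],[-0.1,-31.5,-21.7,5.9,0,0,-38.1],[-0.1,-31.5,-21.7,5.9,0,0,-38.1],[-0.1,-31.5,-21.7,5.9,0,0,-38.1]]], "newtons": 50}}

```text
t: 1.75
tool_pos: [0.4499, 0.2516, 0.141]
tool_rot: [-0.409, 3.115, -0.001]
contact_force: [-0.3, -0.1, -0.1]
opening: 0.0468
```

```bash
python3 -c "
from h import *
goal([.45,.2505,.043],14.9)
r=ctrl.get_image('wrist');cv2.imwrite('pics/w1.png',r['color'][:,:,::-1])
for p in ([.45,.2505,.078],[.47,.2558,.044],[.431,.245,.044]): print(proj(r,p))"
```

```text
t 1.75 pos [0.4499 0.2516 0.141 ] xhead -165.03 F [-0.34 -0.13 -0.05] open 0.0468 q [ 0.37 -0.17  1.93 -0.    1.39 -1.47]
shift cm [ 0.02 -0.1   9.8 ] turn [-0.02  0.01  0.07]
(np.float64(319.9563178381754), np.float64(240.92444493965527))
(np.float64(320.09710237522154), np.float64(252.29385792086876))
(np.float64(319.6241919058732), np.float64(205.66960973198834))
```

View pics/w1.png

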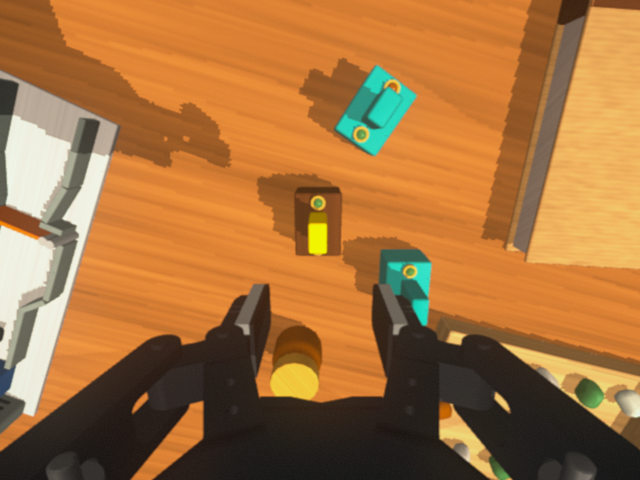

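The dark block with the yellow handle is confirmed at about (317,228) in the wrist view, aligned with the fingers. A turquoise block at (405,285) is close on the right, so I narrow the opening and descend.

>>> {"api": "play_rows", "payload": {"motion": [[[0.1,0,-0.1,1.5,0,0,0],[0.1,0,-0.1,3,0,0,0],[0.1,0,-0.1,5,0,0,0],[0.1,0,-0.1,7,0,0,0],[0.1,0,-0.1,8.5,0,0,0],[0.1,0,-0.1,9.5,0,0,0],[0.1,0,-0.1,9.8,0,0,0],[0.1,0,-0.1,9.8,0,0,0]]]}}

```text
t: 2.8
tool_pos: [0.4504, 0.2506, 0.0432]
tool_rot: [-0.409, 3.114, -0.001]
contact_force: [-0.1, -0.6, -0.1]
opening: 0.0384
```

```bash
python3 -c "
from h import *
goal([.45,.2505,.043],14.9)
r=ctrl.get_image('wrist');cv2.imwrite('pics/w2.png',r['color'][:,:,::-1])
r=ctrl.get_image('side');crop(r,320,280,160,160,4,'pics/s2.png')"
```

```text
t 2.8 pos [0.4504 0.2506 0.0432] xhead -165.03 F [-0.13 -0.59 -0.09] open 0.0384 q [ 0.36 -0.06  2.   -0.    1.2  -1.47]
shift cm [0.04 0.   0.02] turn [-0.02  0.04  0.07]
```

View pics/w2.png

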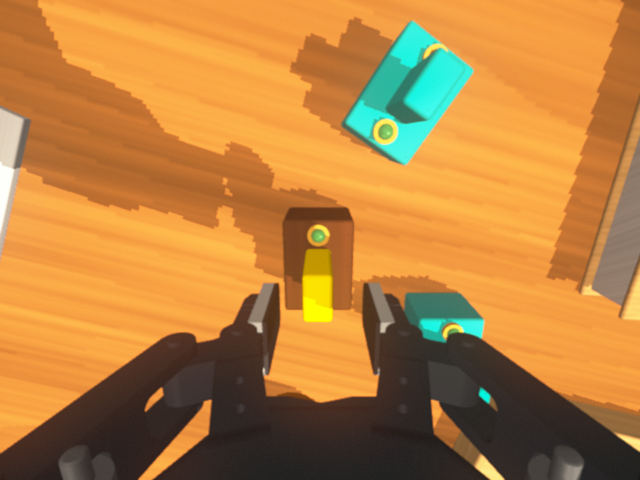

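View pics/s2.png

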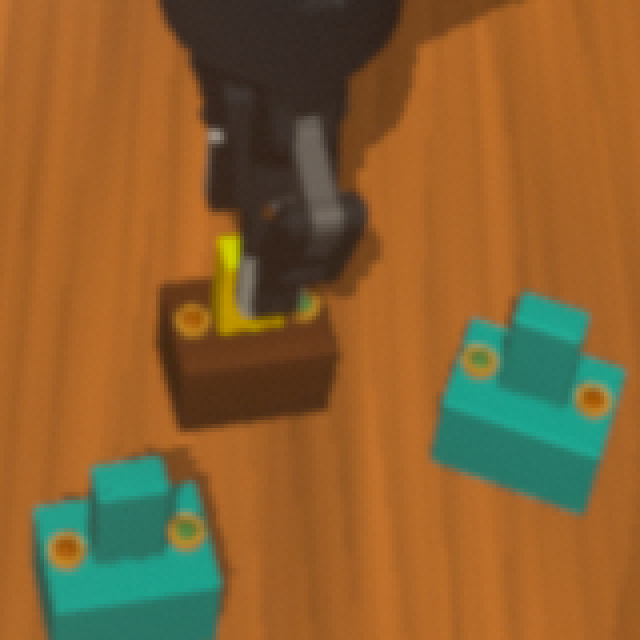

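Fingers straddle the yellow handle (318,290) clear of the turquoise block, so I close them.

>>> {"api": "play_rows", "payload": {"motion": [[[0.4,0,0,0,0,0,0],[0.7,0,0,0,0,0,0],[1,0,0,0,0,0,0],[1,0,0,0,0,0,0],[1,0,0,0,0,0,0],[1,0,0,0,0,0,0]]], "newtons": 50}}

```text
t: 3.65
tool_pos: [0.4515, 0.2508, 0.0445]
tool_rot: [-0.409, 3.112, -0.0]
contact_force: [-0.5, -1.2, 5.3]
opening: 0.0115
```

>>> {"api": "play_rows", "payload": {"motion": [[[1,0,0,-1,0,0,0],[1,0,0,-3,0,0,0],[1,0,0,-5,0,0,0],[1,0,0,-7,0,0,0],[1,0,0,-9,0,0,0],[1,0,0,-10,0,0,0],[1,0,0,-10,0,0,0]]]}}

```text
t: 4.53
tool_pos: [0.4517, 0.251, 0.1455]
tool_rot: [-0.409, 3.11, 0.0]
contact_force: [-0.3, -0.1, -3.1]
opening: 0.0107
```

```bash
python3 -c "
from h import *
goal(dk(-.072,0,.13),DY)
r=ctrl.get_image('wrist');cv2.imwrite('pics/w3.png',r['color'][:,:,::-1])
r=ctrl.get_image('side');crop(r,300,220,200,160,4,'pics/s3.png')"
```

```text
t 4.525 pos [0.4517 0.251  0.1455] xhead -165.03 F [-0.29 -0.08 -3.06] open 0.0107 q [ 0.36 -0.17  1.92 -0.    1.39 -1.47]
shift cm [  6.74 -24.19   1.53] turn [ 0.04  0.27 25.37]
```

View pics/w3.png

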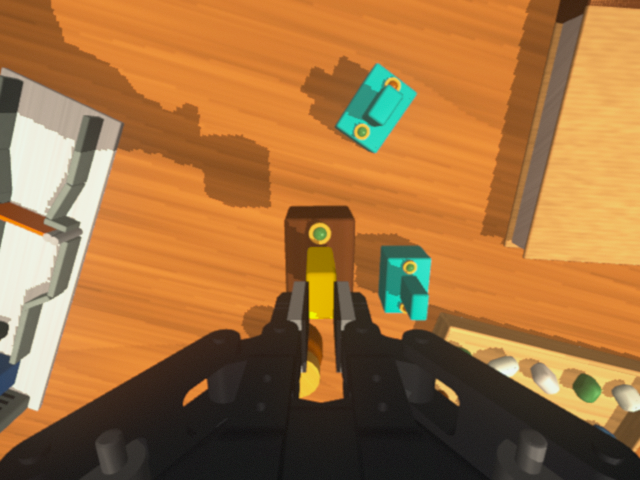

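View pics/s3.png

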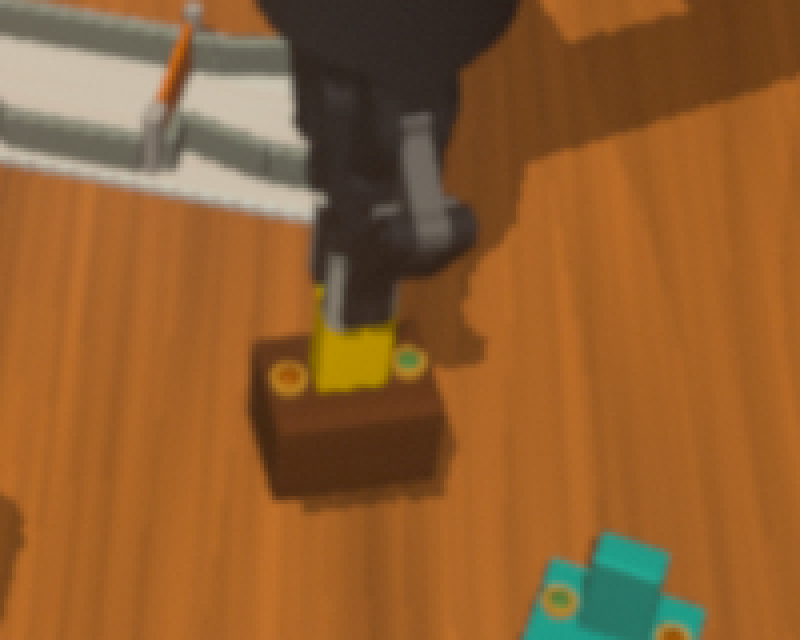

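```bash
python3 -c "
from h import *
w=ctrl.get_image('wrist');s=ctrl.get_image('side');t=ctrl.get_image('top')
print(tri(w,(319.5,232.5),s,(300+408/4-.5,220+360/4-.5)))
print(tri(w,(320,211),s,(300+437/4-.5,220+410/4-.5)))
crop(t,180,250,90,70,8,'pics/t3.png')
print(proj(t,[.45,.25,.145]))
o=ctrl.get_obs();print(o['opening'],o['contact_force'],o['tool_pos'])"
```

```text
(array([0.42940609, 0.24326131, 0.13971226]), np.float64(0.0018729992878263185))
(array([0.42007526, 0.24249143, 0.11601618]), np.float64(0.003354239774682668))
(np.float64(199.51127326917472), np.float64(290.798473593648))
0.011346418983453952 [-0.37610847  0.03896237 -3.90903534] [0.45052342 0.25047756 0.14337063]
```

View pics/t3.png

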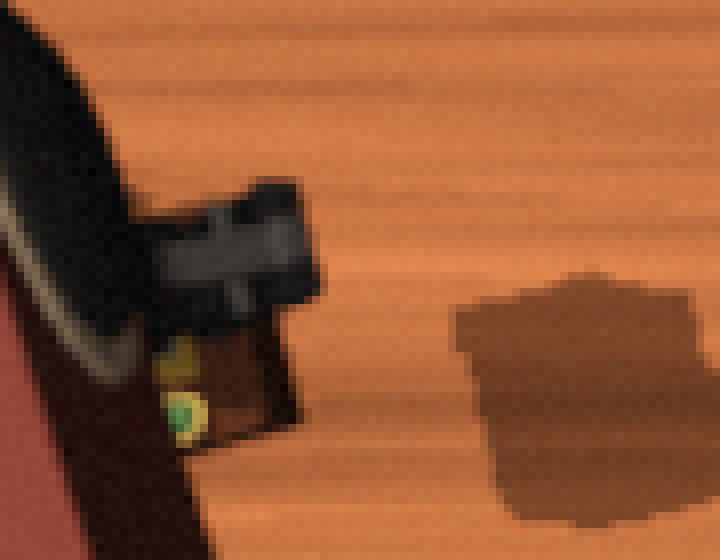

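```bash
python3 -c "
from h import *
goal(dk(-.075,0,.12),DY)"
```

```text
t 4.775 pos [0.4505 0.2505 0.1434] xhead -165.03 F [-0.38  0.04 -3.91] open 0.0113 q [ 0.36 -0.17  1.92 -0.    1.39 -1.47]
shift cm [  6.88 -24.04   2.35] turn [-0.03  0.06 25.37]
```

>>> {"api": "play_rows", "payload": {"motion": [[[1,0.4,-1.5,0,0,0,1.5],[1,1,-4,0,0,0,4],[1,1.8,-7,0,0,0,7],[1,2.7,-10,0.3,0,0,10],[1,3.6,-13,0.8,0,0,13.5],[1,4.5,-16,1.2,0,0,17],[1,5.3,-19,1.6,0,0,20],[1,6.1,-21.5,2,0,0,22.5],[1,6.6,-23.2,2.3,0,0,24.5],[1,6.9,-24,2.4,0,0,25.4],[1,6.9,-24,2.4,0,0,25.4],[1,6.9,-24,2.4,0,0,25.4]]], "newtons": 70}}

```text
t: 6.28
tool_pos: [0.4459, 0.0011, 0.1196]
tool_rot: [0.284, 3.128, -0.0]
contact_force: [0.1, -1.2, -3.6]
opening: 0.0096
```

```bash
python3 -c "
from h import *
goal(dk(-.075,0,.07),DY)
for n in ('wrist','side','top'):
  r=ctrl.get_image(n)
  if n=='wrist': cv2.imwrite('pics/w4.png',r['color'][:,:,::-1])
  if n=='side': crop(r,200,170,260,160,3,'pics/s4.png')
  if n=='top': crop(r,270,220,130,110,6,'pics/t4.png')
  print(n,proj(r,dk(-.112,.032,.026)),proj(r,dk(-.112,-.032,.026)))
"
```

```text
t 6.275 pos [0.4459 0.0011 0.1196] xhead 169.61 F [ 0.12 -1.24 -3.55] open 0.0096 q [-0.16 -0.34  2.1  -0.    1.38 -1.55]
shift cm [-0.04 -0.06  4.96] turn [-0.01  0.07  0.01]
wrist (np.float64(361.028297650055), np.float64(185.563327911866)) (np.float64(280.70043222077214), np.float64(185.54738971932431))
side (np.float64(402.99216221929896), np.float64(261.854445270815)) (np.float64(409.1229855282487), np.float64(237.1272455803655))
top (np.float64(313.9440297932688), np.float64(307.19347586689395)) (np.float64(344.4561827364289), np.float64(312.5473679228106))
```

View pics/w4.png

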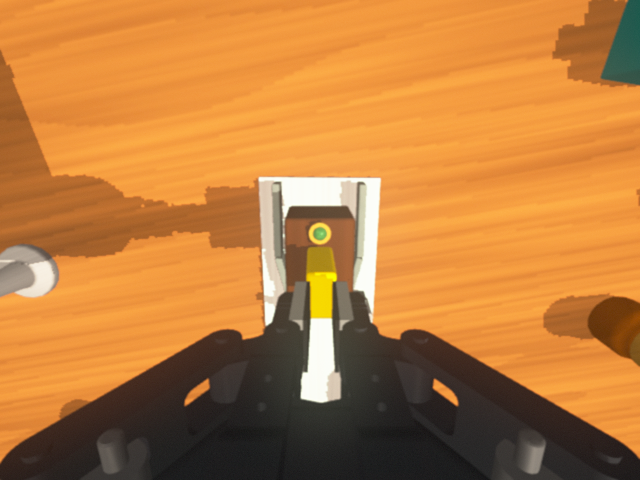

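View pics/s4.png

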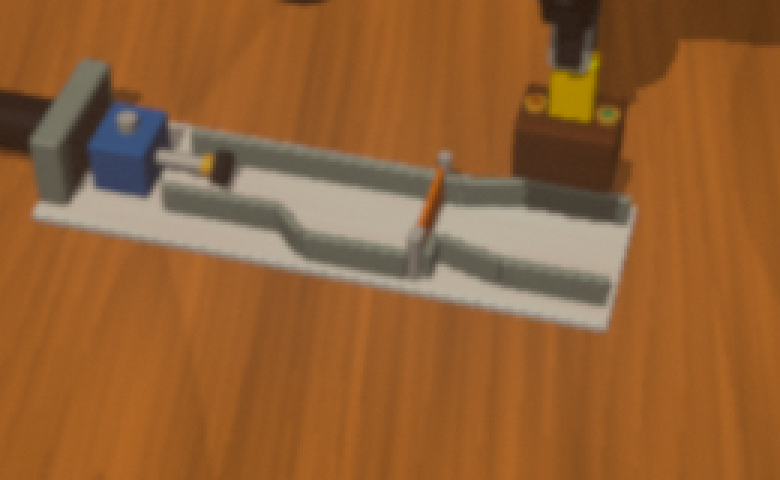

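View pics/t4.png

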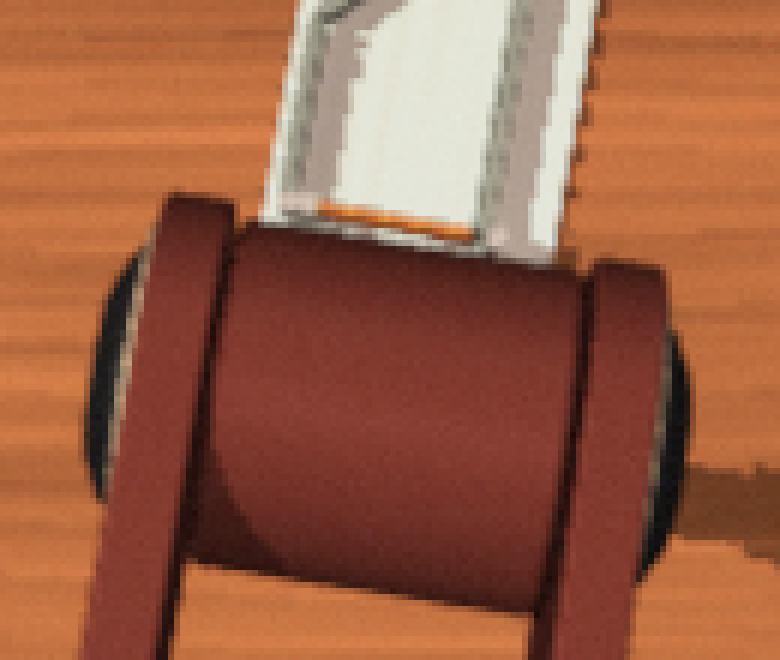

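Wrist view: the shuttle (320,235) is centred between the walls (283 and 357), and the flap is shut. I lower it.

>>> {"api": "play_rows", "payload": {"motion": [[[1,0,0,1,0,0,0],[1,0,0,2.5,0,0,0],[1,0,0,4,0,0,0],[1,0,0,5,0,0,0],[1,0,0,5.6,0,0,0],[1,0,0,6,0,0,0],[1,0,0,6,0,0,0]]]}}

```text
t: 7.3
tool_pos: [0.4461, 0.0012, 0.0596]
tool_rot: [0.284, 3.128, -0.001]
contact_force: [0.3, 0.3, -1.2]
opening: 0.0102
```

>>> {"api": "play_rows", "payload": {"motion": [[[1,0,0,0.2,0,0,0],[1,0,0,0.3,0,0,0],[1,0,0,0.4,0,0,0]]]}}

```text
t: 7.68
tool_pos: [0.4463, 0.0012, 0.0558]
tool_rot: [0.284, 3.127, -0.001]
contact_force: [0.5, 0.1, -1.5]
opening: 0.01
```

>>> {"api": "play_rows", "payload": {"motion": [[[1,0,0,0.1,0,0,0],[1,0,0,0.2,0,0,0],[1,0,0,0.2,0,0,0]]]}}

```text
t: 8.05
tool_pos: [0.4462, 0.0012, 0.0536]
tool_rot: [0.284, 3.127, -0.001]
contact_force: [0.9, 0.3, -2.4]
opening: 0.0098
```

```bash
python3 -c "
from h import *
goal(dk(-.075,0,.0525),DY)
for n in ('wrist','side'):
  r=ctrl.get_image(n)
  if n=='wrist': cv2.imwrite('pics/w5.png',r['color'][:,:,::-1])
  if n=='side': crop(r,320,190,110,100,7,'pics/s5.png')
for i in range(4):print(ctrl.get_obs()['contact_force'].round(2))
"
```

```text
t 8.05 pos [0.4462 0.0012 0.0536] xhead 169.63 F [ 0.89  0.34 -2.38] open 0.0098 q [-0.16 -0.26  2.15 -0.    1.24 -1.55]
shift cm [-0.02 -0.08  0.11] turn [-0.02  0.08  0.03]
[ 0.16 -0.08 -3.12]
[ 0.16 -0.08 -3.12]
[ 0.16 -0.08 -3.12]
[ 0.16 -0.08 -3.12]
```

View pics/s5.png

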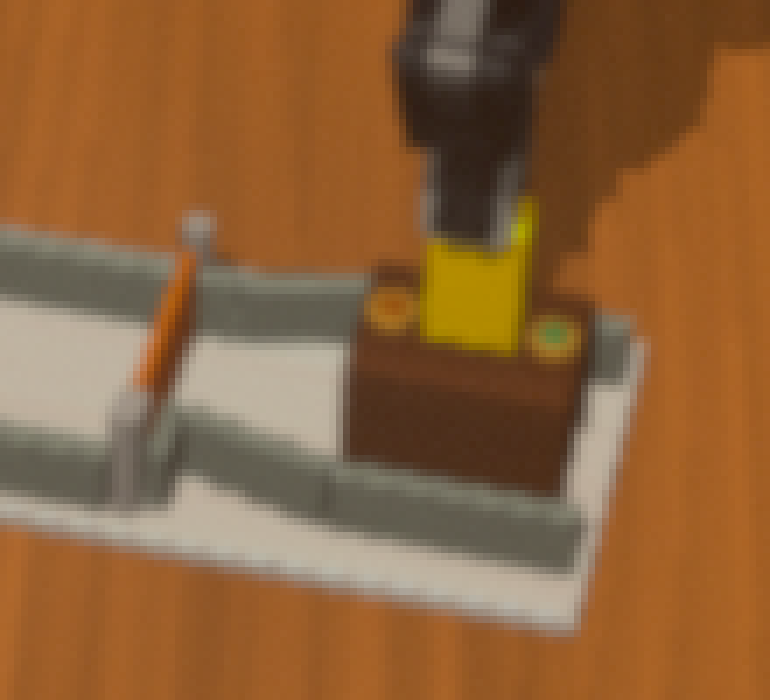

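View pics/w5.png

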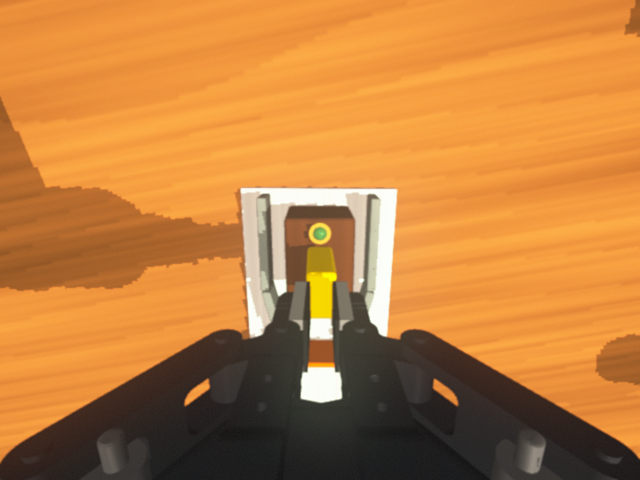

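```bash
python3 -c "
from h import *
r=ctrl.get_image('side'); o=ctrl.get_obs(); p=o['tool_pos']
f=lambda q:(7*(np.array(proj(r,q))+.5-[320,190])).round(0)
print('tcp',f(p))
for dz in (0,.019,.034): print(dz,f(p+[0,0,dz]))
for x in(-.012,.012):
  for z in (.044,.084): print(x,z,f(dk(-.075+x,.007,z)))
print('block',f(dk(-.075-.028,.02,.044)),f(dk(-.075+.028,.02,.044)),f(dk(-.075+.028,.02,.006)))
"
```

```text
tcp [466. 311.]
0 [466. 311.]
0.019 [472. 252.]
0.034 [476. 205.]
-0.012 0.044 [507. 365.]
-0.012 0.084 [520. 242.]
0.012 0.044 [410. 348.]
0.012 0.084 [420. 225.]
block [562. 413.] [335. 371.] [327. 482.]
```

```bash
python3 -c "
from h import *
r=ctrl.get_image('side')
for off in (.019,.03):
 for z in (.043,.05,.055,.06,.065):
  print(off,z,(4*(np.array(proj(r,np.array([.4504-.257*off,.2506+.966*off,z])))+.5-[320,280])).round(0))
p=ctrl.get_obs()['tool_pos']
for off in (.006,.017):
 for z in (.0536,.06,.065,.07,.075): print(off,z,(7*(np.array(proj(r,p+[.18*off,.98*off,z-.0536]))+.5-[320,190])).round(0))
w=ctrl.get_image('wrist')
for z in (.0536,.06,.065,.07,.075,.085): print(z,proj(w,p+[.18*.006,.98*.006,z-.0536]))
cv2.imwrite('pics/w5c.png',cv2.resize(w['color'][200:340,250:400,::-1],None,fx=5,fy=4,interpolation=cv2.INTER_CUBIC)[:600])
"
```

```text
0.019 0.043 [260. 357.]
0.019 0.05 [262. 345.]
0.019 0.055 [263. 336.]
0.019 0.06 [264. 328.]
0.019 0.065 [265. 319.]
0.03 0.043 [268. 383.]
0.03 0.05 [270. 371.]
0.03 0.055 [271. 363.]
0.03 0.06 [272. 354.]
0.03 0.065 [273. 345.]
0.006 0.0536 [462. 326.]
0.006 0.06 [463. 307.]
0.006 0.065 [465. 291.]
0.006 0.07 [466. 276.]
0.006 0.075 [468. 260.]
0.017 0.0536 [453. 356.]
0.017 0.06 [455. 336.]
0.017 0.065 [456. 321.]
0.017 0.07 [458. 306.]
0.017 0.075 [459. 290.]
0.0536 (np.float64(332.4156899876216), np.float64(274.0818836136157))
0.06 (np.float64(332.78837748603917), np.float64(278.71082981458545))
0.065 (np.float64(333.09750756098543), np.float64(282.550364255917))
0.07 (np.float64(333.42383719258106), np.float64(286.60352491961635))
0.075 (np.float64(333.76884289460327), np.float64(290.88865077028083))
0.085 (np.float64(334.5216848808523), np.float64(300.23928653610216))
```

View pics/w5c.png

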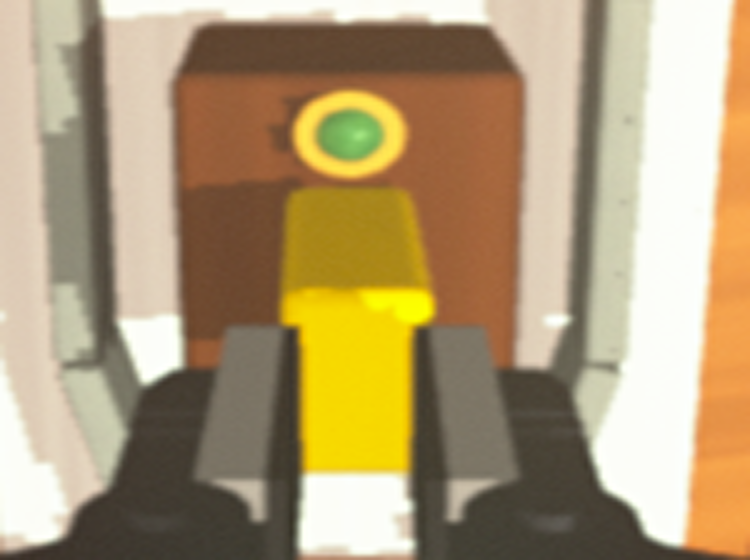

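The side view shows the tips holding only the top ~10 mm of the handle. I set the shuttle down on the dock floor, open the fingers and re-grip lower.

>>> {"api": "play_rows", "payload": {"motion": [[[1,0,0,0.1,0,0,0],[1,0,0,0.2,0,0,0],[1,0,0,0.3,0,0,0],[1,0,0,0.3,0,0,0]]]}}

```text
t: 8.8
tool_pos: [0.4463, 0.0012, 0.0508]
tool_rot: [0.284, 3.127, -0.001]
contact_force: [-0.1, -0.2, -2.0]
opening: 0.0105
```

>>> {"api": "play_rows", "payload": {"motion": [[[1,0,0,0.1,0,0,0],[1,0,0,0.2,0,0,0],[1,0,0,0.2,0,0,0]]]}}

```text
t: 9.18
tool_pos: [0.4473, 0.0006, 0.0507]
tool_rot: [0.283, 3.126, -0.002]
contact_force: [-4.0, -1.5, 7.2]
opening: 0.01
```

>>> {"api": "play_rows", "payload": {"motion": [[[0.6,0,0,-0.2,0,0,0],[0.3,0,0,-0.2,0,0,0],[0.3,0,0,0,0,0,0],[0.3,0,0,0.3,0,0,0],[0.3,0,0,0.6,0,0,0],[0.3,0,0,0.6,0,0,0]]]}}

```text
t: 9.93
tool_pos: [0.4469, 0.0007, 0.0441]
tool_rot: [0.283, 3.127, -0.002]
contact_force: [-0.2, 0.5, -0.0]
opening: 0.0302
```

```bash
python3 -c "
from h import *
goal(dk(-.075,0,.0445),DY)
for n in ('wrist','side'):
  r=ctrl.get_image(n)
  if n=='wrist': cv2.imwrite('pics/w6.png',cv2.resize(r['color'][180:340,220:420,::-1],None,fx=3.7,fy=3.7,interpolation=cv2.INTER_CUBIC))
  if n=='side': crop(r,320,190,110,85,7,'pics/s6.png')
"
```

```text
t 9.925 pos [0.4469 0.0007 0.0441] xhead 169.64 F [-0.22  0.5  -0.02] open 0.0302 q [-0.16 -0.24  2.16 -0.    1.22 -1.55]
shift cm [ 0.06 -0.04 -0.04] turn [-0.07  0.13  0.04]
```

View pics/s6.png

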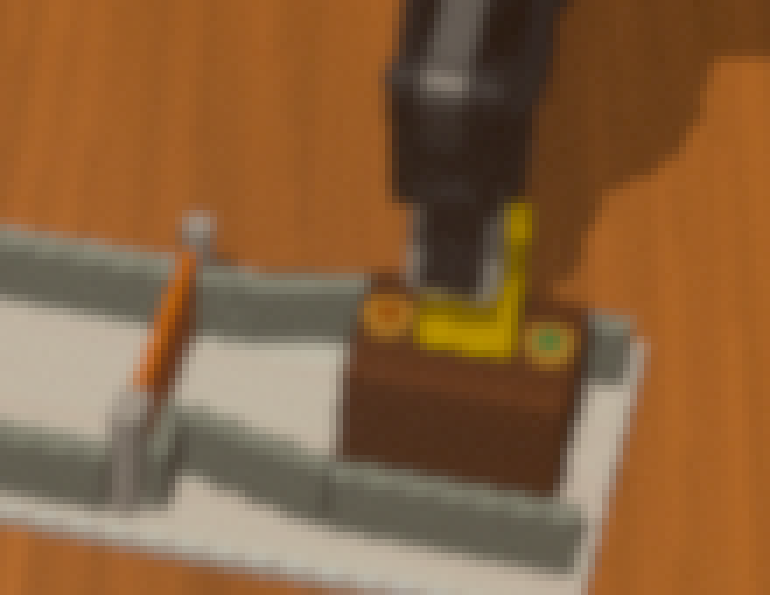

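View pics/w6.png

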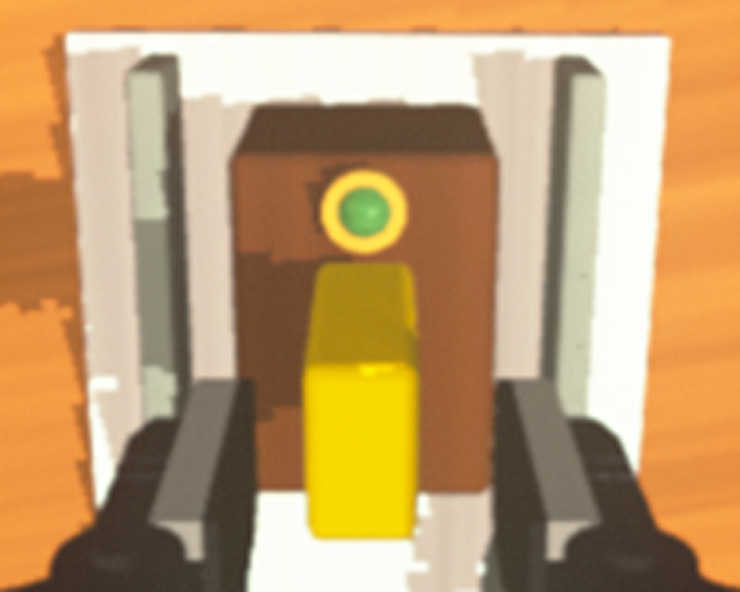

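```bash
python3 -c "
from h import *
w=ctrl.get_image('wrist');o=ctrl.get_obs();R=Ro.from_rotvec(o['tool_rot']);p=o['tool_pos']
print(w['T'][:3,3]-p)
for x in (.011,-.011,0):
 for z in (0,-.01,-.019,-.03,-.04):
  print(x,z,[np.round(proj(w,p+R.apply([x,s*.0151,z])),1) for s in (1,-1)])
s=ctrl.get_image('side')
for x in (.011,-.011):
 for z in (0,-.01,-.019,-.03):
  print(x,z,[(7*(np.array(proj(s,p+R.apply([x,q,z])))+.5-[320,190])).round(0) for q in (.0151,.027,-.0151,-.027)])
"
```

```text
[-0.07280086  0.01319493  0.17374193]
0.011 0 [array([349.2, 255.8]), array([294.4, 255.8])]
0.011 -0.01 [array([350.8, 262.3]), array([292.9, 262.3])]
0.011 -0.019 [array([352.3, 268.8]), array([291.5, 268.8])]
0.011 -0.03 [array([354.4, 277.7]), array([289.4, 277.6])]
0.011 -0.04 [array([356.6, 286.8]), array([287.4, 286.8])]
-0.011 0 [array([348.3, 292.2]), array([295.3, 292.2])]
-0.011 -0.01 [array([349.7, 300.4]), array([293.9, 300.4])]
-0.011 -0.019 [array([351.1, 308.6]), array([292.5, 308.5])]
-0.011 -0.03 [array([353.1, 319.7]), array([290.7, 319.6])]
-0.011 -0.04 [array([355.1, 331.1]), array([288.7, 331.1])]
0 0 [array([348.8, 274.3]), array([294.8, 274.3])]
0 -0.01 [array([350.2, 281.7]), array([293.4, 281.7])]
0 -0.019 [array([351.7, 289. ]), array([292., 289.])]
0 -0.03 [array([353.7, 299.1]), array([290.1, 299. ])]
0 -0.04 [array([355.8, 309.4]), array([288.1, 309.4])]
0.011 0 [array([492., 385.]), array([483., 418.]), array([515., 304.]), array([523., 273.])]
0.011 -0.01 [array([495., 355.]), array([486., 387.]), array([518., 274.]), array([527., 243.])]
0.011 -0.019 [array([498., 327.]), array([489., 360.]), array([521., 247.]), array([530., 216.])]
0.011 -0.03 [array([502., 293.]), array([493., 326.]), array([525., 213.]), array([533., 182.])]
-0.011 0 [array([403., 368.]), array([393., 401.]), array([427., 288.]), array([436., 258.])]
-0.011 -0.01 [array([406., 338.]), array([396., 371.]), array([430., 258.]), array([439., 228.])]
-0.011 -0.019 [array([408., 311.]), array([398., 343.]), array([432., 231.]), array([442., 200.])]
-0.011 -0.03 [array([411., 277.]), array([401., 309.]), array([435., 197.]), array([445., 166.])]
```

Two views agree that the tips at this opening stand about 28 mm above the nominal TCP, so there's room to go lower.

>>> {"api": "play_rows", "payload": {"motion": [[[0.3,0.2,0,0.2,0,0,0],[0.3,0.2,0,0.4,0,0,0],[0.3,0.2,0,0.6,0,0,0],[0.3,0.2,0,0.7,0,0,0]]]}}

```text
t: 10.62
tool_pos: [0.4454, 0.001, 0.0376]
tool_rot: [0.283, 3.126, -0.002]
contact_force: [-0.5, -0.6, -0.0]
opening: 0.0299
```

>>> {"api": "play_rows", "payload": {"motion": [[[0.3,0,0,0.2,0,0,0],[0.3,0,0,0.4,0,0,0],[0.3,0,0,0.5,0,0,0]]]}}

```text
t: 11.0
tool_pos: [0.4452, 0.001, 0.0323]
tool_rot: [0.283, 3.126, -0.002]
contact_force: [-0.3, -0.3, -0.3]
opening: 0.0294
```

```bash
python3 -c "
from h import *
goal(dk(-.075,0,.0305),DY)
r=ctrl.get_image('side');crop(r,320,190,110,85,7,'pics/s7.png')
"
```

```text
t 11.0 pos [0.4452 0.001  0.0323] xhead 169.64 F [-0.3  -0.25 -0.32] open 0.0294 q [-0.16 -0.23  2.17 -0.    1.2  -1.55]
shift cm [-0.11 -0.04  0.18] turn [-0.07  0.16  0.04]
```

View pics/s7.png

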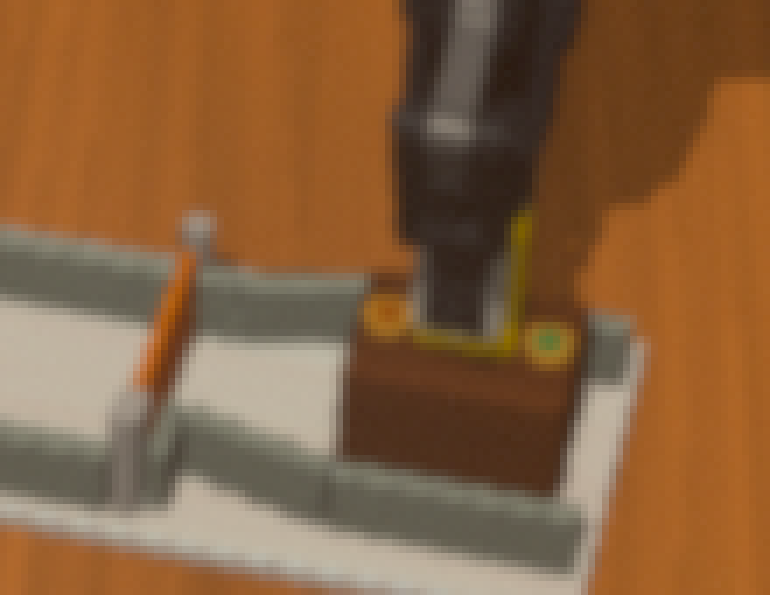

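>>> {"api": "play_rows", "payload": {"motion": [[[0.6,0,0,0,0,0,0],[1,0,0,0,0,0,0],[1,0,0,0,0,0,0],[1,0,0,0,0,0,0],[1,0,0,0,0,0,0]]], "newtons": 70}}

```text
t: 11.68
tool_pos: [0.4452, 0.001, 0.0323]
tool_rot: [0.284, 3.126, -0.002]
contact_force: [0.6, -0.1, -0.8]
opening: 0.0125
```

```bash
python3 -c "
from h import *
goal(dk(-.045,0,.0325),DY)
r=ctrl.get_image('side');crop(r,320,190,110,85,7,'pics/s8.png')
r=ctrl.get_image('wrist')
cv2.imwrite('pics/w8.png',cv2.resize(r['color'][180:340,220:420,::-1],None,fx=3.7,fy=3.7,interpolation=cv2.INTER_CUBIC))
print(todk(ctrl.get_obs()['tool_pos']),ctrl.get_obs()['wrist_torque'])
"
```

```text
t 11.675 pos [0.4452 0.001  0.0323] xhead 169.63 F [ 0.63 -0.07 -0.81] open 0.0125 q [-0.16 -0.23  2.17 -0.    1.2  -1.55]
shift cm [-3.11 -0.04 -0.01] turn [-0.07  0.17  0.03]
[-0.07607299  0.00037658  0.03231152] [-0.0207137  -0.0030454  -0.00757627]
```

View pics/s8.png

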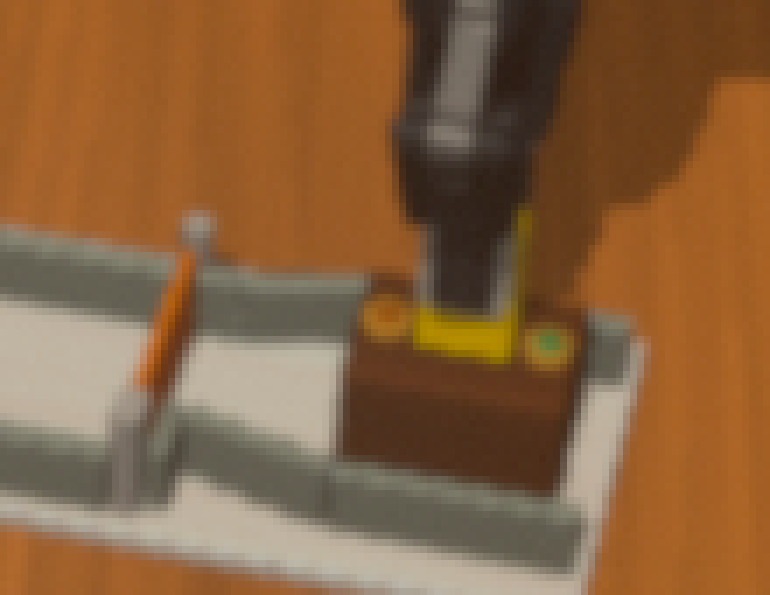

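View pics/w8.png

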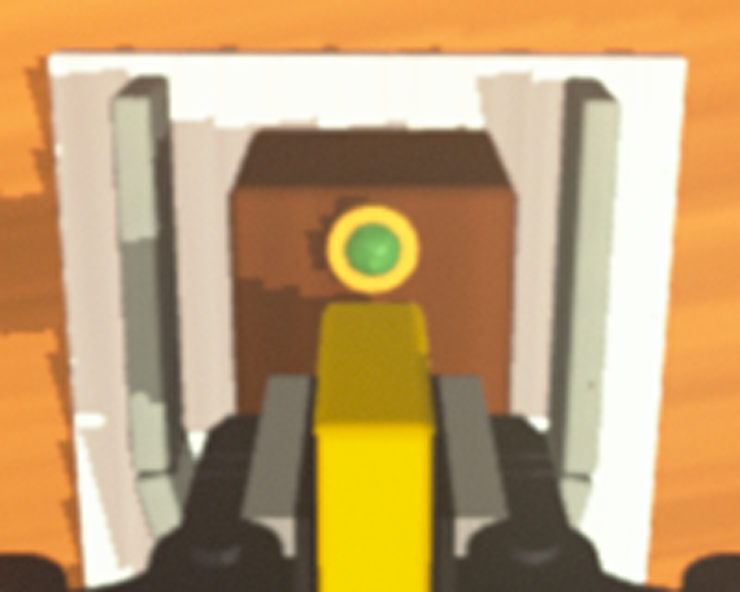

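>>> {"api": "play_rows", "payload": {"motion": [[[1,-0.4,0,-0.04,0,0,0],[1,-0.9,0,-0.04,0,0,0],[1,-1.5,0,-0.04,0,0,0],[1,-2.1,0,-0.04,0,0,0],[1,-2.7,0,-0.04,0,0,0],[1,-3.3,0,-0.04,0,0,0],[1,-3.9,0,-0.04,0,0,0],[1,-4.3,0,-0.04,0,0,0]]]}}

```text
t: 12.78
tool_pos: [0.488, -0.0068, 0.0328]
tool_rot: [0.283, 3.126, -0.002]
contact_force: [0.3, -0.2, -1.7]
opening: 0.0131
```

```bash
python3 -c "
from h import *
goal(dk(-.0,0,.0325),DY)
r=ctrl.get_image('side');crop(r,290,190,110,85,7,'pics/s9.png')
r=ctrl.get_image('wrist')
cv2.imwrite('pics/w9.png',cv2.resize(r['color'][120:340,220:420,::-1],None,fx=2.7,fy=2.7,interpolation=cv2.INTER_CUBIC))
print(todk(ctrl.get_obs()['tool_pos']),ctrl.get_obs()['wrist_torque'])
"
```

```text
t 12.775 pos [ 0.488  -0.0068  0.0328] xhead 169.64 F [ 0.32 -0.25 -1.69] open 0.0131 q [-0.17 -0.11  2.07 -0.    1.18 -1.56]
shift cm [-3.26 -0.04  0.04] turn [-0.07  0.17  0.04]
[-0.0326234   0.00037504  0.03291231] [-0.04568292 -0.00541263 -0.03369136]
```

View pics/w9.png

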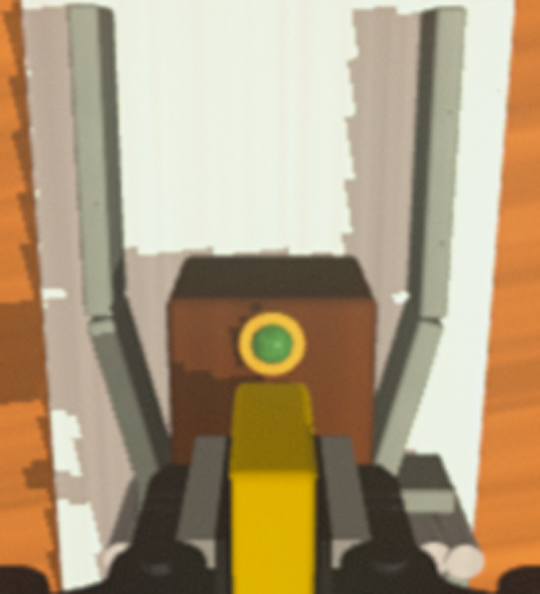

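View pics/s9.png

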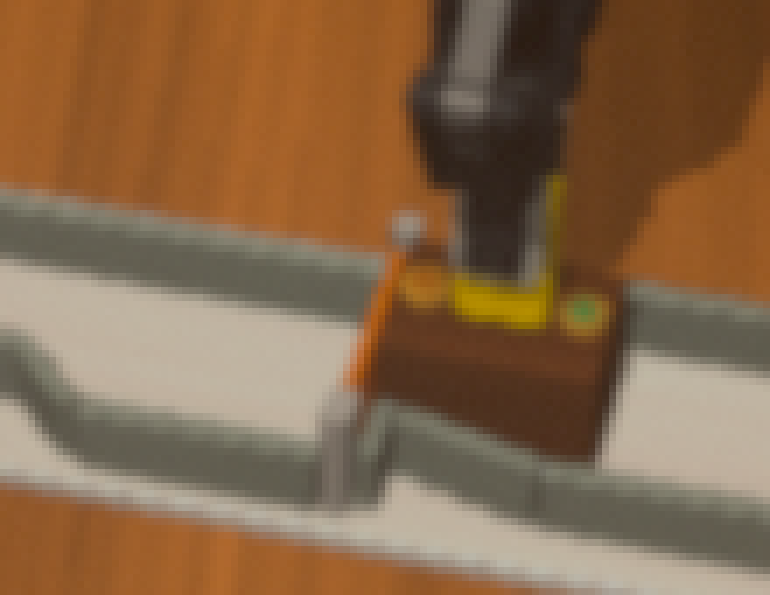

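The shuttle's front is just at the flap, centred. I push on through.

>>> {"api": "play_rows", "payload": {"motion": [[[1,-0.4,0,0.04,0,0,0],[1,-0.8,0,0.04,0,0,0],[1,-1.3,0,0.04,0,0,0],[1,-1.8,0,0.04,0,0,0],[1,-2.3,0,0.04,0,0,0],[1,-2.8,0,0.04,0,0,0],[1,-3.2,0,0.04,0,0,0]]]}}

```text
t: 13.75
tool_pos: [0.5201, -0.0129, 0.0326]
tool_rot: [0.284, 3.125, -0.003]
contact_force: [-0.8, -1.5, -3.0]
opening: 0.0125
```

```bash
python3 -c "
from h import *
goal(dk(.06,0,.0325),DY)
r=ctrl.get_image('side');crop(r,270,180,110,85,7,'pics/s10.png')
r=ctrl.get_image('wrist')
cv2.imwrite('pics/w10.png',cv2.resize(r['color'][120:340,220:420,::-1],None,fx=2.7,fy=2.7,interpolation=cv2.INTER_CUBIC))
print(todk(ctrl.get_obs()['tool_pos']),ctrl.get_obs()['wrist_torque'])
"
```

```text
t 13.75 pos [ 0.5201 -0.0129  0.0326] xhead 169.62 F [-0.83 -1.47 -3.02] open 0.0125 q [-0.17 -0.03  1.99 -0.    1.18 -1.56]
shift cm [-6.   -0.03  0.03] turn [-0.08  0.22  0.02]
[0.00035976 0.00021502 0.03278395] [-0.3601268   0.13514069 -0.07441167]
```

View pics/w10.png

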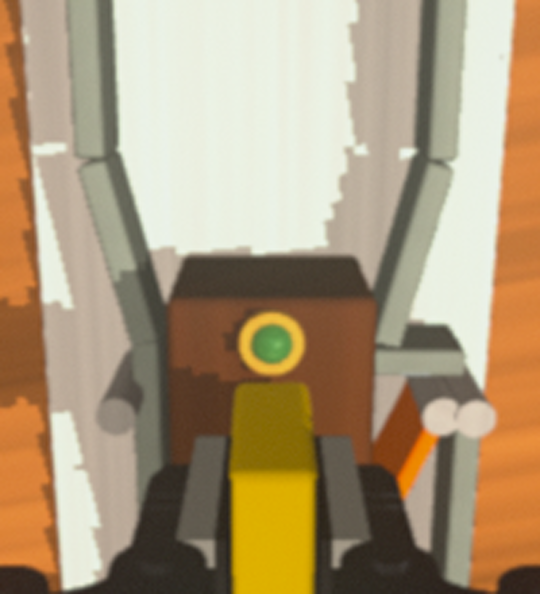

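View pics/s10.png

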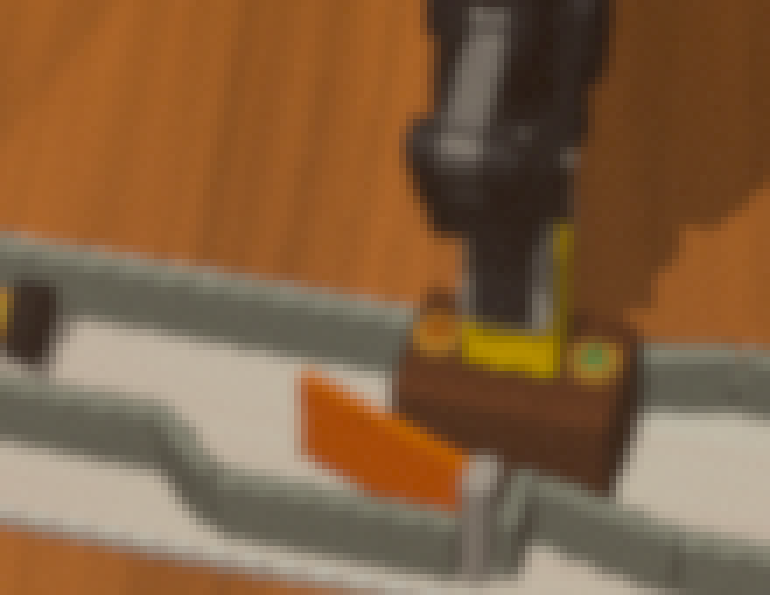

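Flap is swung open along the shuttle's side, and the shuttle is clean in the lane. Continuing.

>>> {"api": "play_rows", "payload": {"motion": [[[1,-0.5,-0.03,0.01,0,0,0],[1,-1.0,-0.03,0.01,0,0,0],[1,-1.5,-0.03,0.01,0,0,0],[1,-2.1,-0.03,0.01,0,0,0],[1,-2.7,-0.03,0.01,0,0,0],[1,-3.3,-0.03,0.01,0,0,0],[1,-3.9,-0.03,0.01,0,0,0],[1,-4.5,-0.03,0.01,0,0,0],[1,-5.0,-0.03,0.01,0,0,0],[1,-5.5,-0.03,0.01,0,0,0]]]}}

```text
t: 15.1
tool_pos: [0.5747, -0.0232, 0.0329]
tool_rot: [0.284, 3.124, -0.003]
contact_force: [-0.5, -0.7, -2.3]
opening: 0.0125
```

>>> {"api": "play_rows", "payload": {"motion": [[[1,-0.5,0,0,0,0,0],[1,-1.0,0,0,0,0,0],[1,-1.5,0,0,0,0,0],[1,-2.0,0,0,0,0,0],[1,-2.5,0,0,0,0,0],[1,-3.0,0,0,0,0,0],[1,-3.4,0,0,0,0,0],[1,-3.4,0,0,0,0,0]]]}}

```text
t: 16.1
tool_pos: [0.6086, -0.0293, 0.0332]
tool_rot: [0.284, 3.124, -0.003]
contact_force: [0.3, 0.6, -2.7]
opening: 0.0122
```

```bash
python3 -c "
from h import *
goal(dk(.1,0,.0325),DY)
r=ctrl.get_image('side');crop(r,210,170,160,100,5,'pics/s11.png')
r=ctrl.get_image('wrist')
cv2.imwrite('pics/w11.png',cv2.resize(r['color'][120:340,220:420,::-1],None,fx=2.7,fy=2.7,interpolation=cv2.INTER_CUBIC))
print(todk(ctrl.get_obs()['tool_pos']),ctrl.get_obs()['wrist_torque'])
"
```

```text
t 16.1 pos [ 0.6086 -0.0293  0.0332] xhead 169.62 F [ 0.27  0.64 -2.69] open 0.0122 q [-0.17  0.17  1.78 -0.    1.19 -1.56]
shift cm [-0.99 -0.    0.07] turn [-0.07  0.28  0.02]
[8.96194689e-02 1.98987722e-05 3.30448859e-02] [ 0.02099555  0.04901912 -0.00563513]
```

View pics/w11.png

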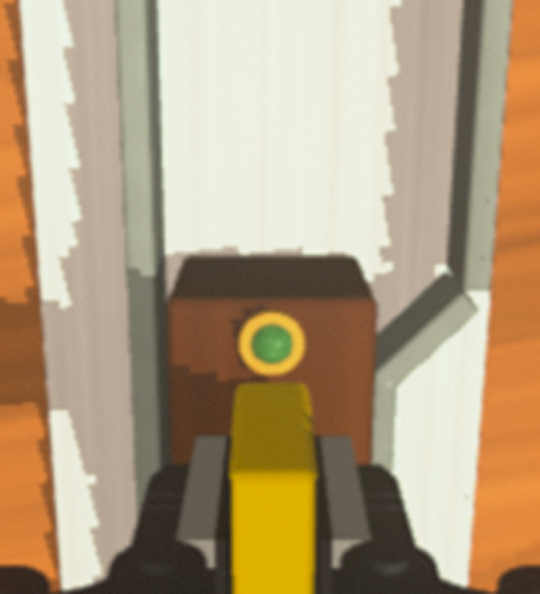

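View pics/s11.png

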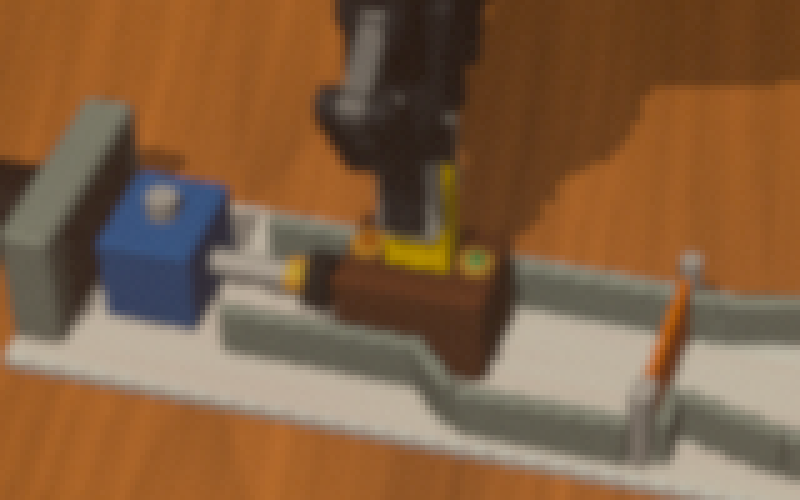

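The flap (670,320) is already shut behind, and the pad is just ahead of the shuttle. I creep forward watching the force.

>>> {"api": "play_rows", "payload": {"motion": [[[1,-0.1,0,0.04,0,0,0],[1,-0.2,0,0.04,0,0,0],[1,-0.3,0,0.04,0,0,0],[1,-0.3,0,0.04,0,0,0]]]}}

```text
t: 16.7
tool_pos: [0.6112, -0.0298, 0.0327]
tool_rot: [0.284, 3.124, -0.003]
contact_force: [0.0, 0.7, -3.2]
opening: 0.0124
```

>>> {"api": "play_rows", "payload": {"motion": [[[1,-0.1,0,0,0,0,0],[1,-0.2,0,0,0,0,0],[1,-0.3,0,0,0,0,0],[1,-0.3,0,0,0,0,0]]]}}

```text
t: 17.2
tool_pos: [0.6142, -0.0304, 0.0327]
tool_rot: [0.284, 3.124, -0.003]
contact_force: [-0.1, 1.0, -2.9]
opening: 0.0124
```

```bash
python3 -c "
from h import *
goal(dk(.1,0,.0325),DY)
r=ctrl.get_image('side');crop(r,240,190,90,70,8,'pics/s12.png')
"
```

```text
t 17.2 pos [ 0.6142 -0.0304  0.0327] xhead 169.62 F [-0.12  0.97 -2.95] open 0.0124 q [-0.17  0.18  1.77 -0.    1.19 -1.56]
shift cm [-0.42 -0.    0.02] turn [-0.08  0.26  0.02]
```

View pics/s12.png

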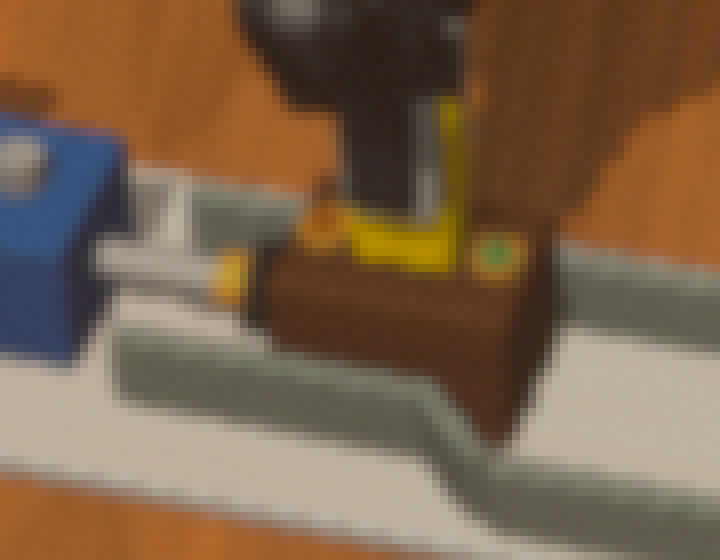

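>>> {"api": "play_rows", "payload": {"motion": [[[1,-0.1,0,0.04,0,0,0],[1,-0.2,0,0.04,0,0,0],[1,-0.3,0,0.04,0,0,0],[1,-0.3,0,0.04,0,0,0]]]}}

```text
t: 17.75
tool_pos: [0.6168, -0.0308, 0.0324]
tool_rot: [0.284, 3.125, -0.003]
contact_force: [-3.3, 0.8, 0.7]
opening: 0.0121
```

>>> {"api": "play_rows", "payload": {"motion": [[[1,-0.1,0,0,0,0,0],[1,-0.15,0,0,0,0,0],[1,-0.15,0,0,0,0,0]]]}}

```text
t: 18.12
tool_pos: [0.6177, -0.031, 0.0325]
tool_rot: [0.284, 3.127, -0.002]
contact_force: [-5.6, 1.1, 1.7]
opening: 0.0126
```

>>> {"api": "play_rows", "payload": {"motion": [[[1,-0.15,0,-0.01,0,0,0],[1,-0.25,0,-0.02,0,0,0],[1,-0.25,0,-0.02,0,0,0]]]}}

```text
t: 18.5
tool_pos: [0.6188, -0.0312, 0.0325]
tool_rot: [-0.284, -3.127, 0.002]
contact_force: [-8.2, 0.2, 4.0]
opening: 0.0123
```

>>> {"api": "play_rows", "payload": {"motion": [[[1,-0.2,0,-0.02,0,0,0],[1,-0.27,0,-0.04,0,0,0],[1,-0.27,0,-0.04,0,0,0],[1,-0.27,0,-0.04,0,0,0]]]}}

```text
t: 19.0
tool_pos: [0.6195, -0.0313, 0.0327]
tool_rot: [-0.283, -3.122, 0.002]
contact_force: [-8.9, 1.3, 4.6]
opening: 0.0125
```

>>> {"api": "play_rows", "payload": {"motion": [[[1,-0.22,0,-0.03,0,0,0],[1,-0.22,0,-0.03,0,0,0],[1,-0.22,0,-0.03,0,0,0],[1,-0.22,0,-0.03,0,0,0],[1,-0.22,0,-0.03,0,0,0]]]}}

```text
t: 19.62
tool_pos: [0.6197, -0.0313, 0.0328]
tool_rot: [-0.283, -3.116, 0.001]
contact_force: [-9.0, 1.5, 4.4]
opening: 0.0124
```

```bash
python3 -c "
from h import *
goal(dk(.1,0,.0325),DY)
r=ctrl.get_image('side');crop(r,230,180,140,100,5,'pics/s13.png')
r=ctrl.get_image('wrist')
cv2.imwrite('pics/w13.png',cv2.resize(r['color'][120:340,220:420,::-1],None,fx=2.7,fy=2.7,interpolation=cv2.INTER_CUBIC))
"
```

```text
t 19.625 pos [ 0.6197 -0.0313  0.0328] xhead 169.64 F [-9.02  1.55  4.36] open 0.0124 q [-0.17  0.21  1.74 -0.    1.21 -1.56]
shift cm [ 0.13 -0.01  0.03] turn [-0.11 -0.7   0.04]
```

View pics/s13.png

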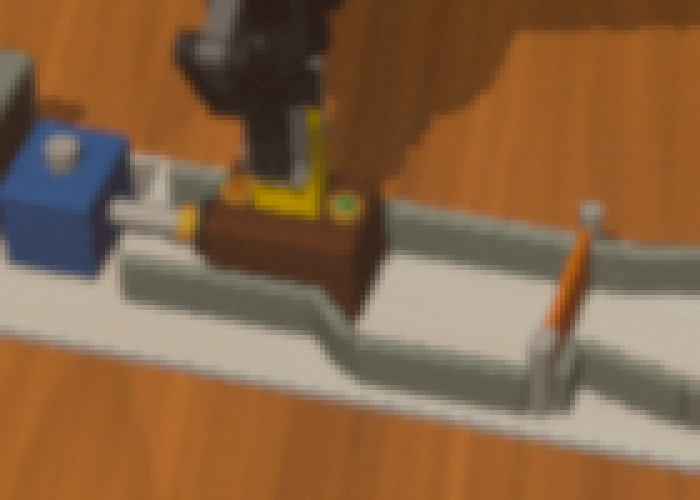

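View pics/w13.png

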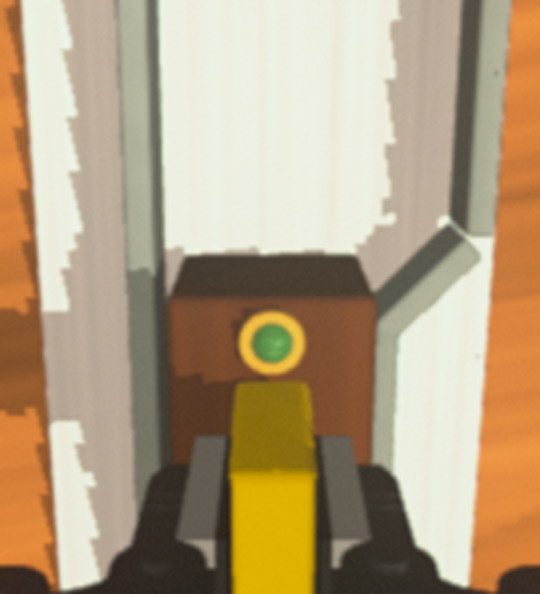

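Held about 9 N for well over half a second: shuttle straight, pad pressed, flap shut at (570,280). Now I release and retreat upward.

>>> {"api": "play_rows", "payload": {"motion": [[[0.6,0,0,0,0,0,0],[0.3,0,0,0,0,0,0],[0.1,0,0,0,0,0,0],[0.0,0,0,0,0,0,0],[0.0,0,0,0,0,0,0]]]}}

```text
t: 20.35
tool_pos: [0.6199, -0.0314, 0.0329]
tool_rot: [-0.283, -3.117, 0.001]
contact_force: [0.2, 0.2, 0.0]
opening: 0.0425
```

```bash
python3 -c "
from h import *
goal(dk(.1,0,.0325),DY)
r=ctrl.get_image('wrist')
cv2.imwrite('pics/w14.png',cv2.resize(r['color'][120:340,220:420,::-1],None,fx=2.7,fy=2.7,interpolation=cv2.INTER_CUBIC))
"
```

```text
t 20.35 pos [ 0.6199 -0.0314  0.0329] xhead 169.64 F [0.16 0.2  0.02] open 0.0425 q [-0.17  0.21  1.74 -0.    1.21 -1.56]
shift cm [ 0.15 -0.    0.04] turn [-0.11 -0.68  0.04]
```

View pics/w14.png

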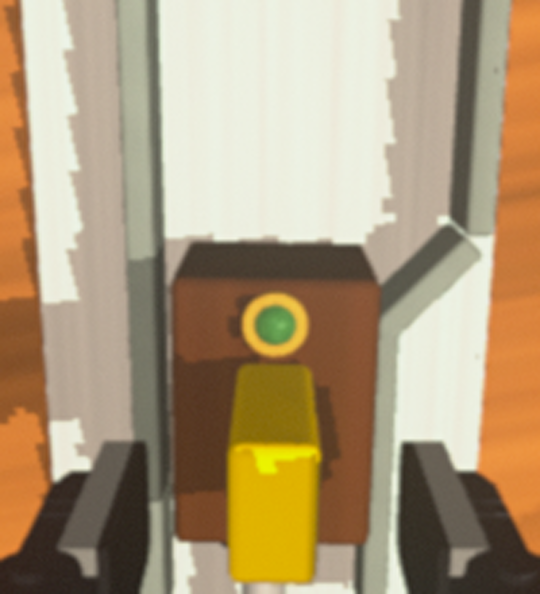

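Fingers are clear of the handle; the shuttle was pushed back a few mm as expected. I rise straight up.

>>> {"api": "play_rows", "payload": {"motion": [[[0,0,0,-0.5,0,0,0],[0,0,0,-1.5,0,0,0],[0,0,0,-3.5,0,0,0],[0,0,0,-6,0,0,0],[0,0,0,-9,0,0,0],[0,0,0,-12,0,0,0],[0,3,0,-15,0,0,0],[0,8,0,-17,0,0,0],[0,13,0,-18,0,0,0],[0,18,0,-18,0,0,0],[0,20,0,-18,0,0,0],[0,20,0,-18,0,0,0]]]}}

```text
t: 21.9
tool_pos: [0.4251, 0.0047, 0.2171]
tool_rot: [-0.283, -3.121, 0.002]
contact_force: [-0.1, 0.8, 0.4]
opening: 0.0426
```

```bash
python3 -c "
from h import *
r=ctrl.get_image('side');crop(r,180,130,260,160,3,'pics/s15.png')
r=ctrl.get_image('side');cv2.imwrite('pics/s15f.png',r['color'][:,:,::-1])
r=ctrl.get_image('top');crop(r,180,110,300,220,2,'pics/t15.png')
o=ctrl.get_obs();print(o['t'],o['tool_pos'],o['contact_force'])
"
```

```text
22.05 [0.42601714 0.00440602 0.21611397] [ 0.58297175  0.19330359 -0.85299289]
```

View pics/s15.png

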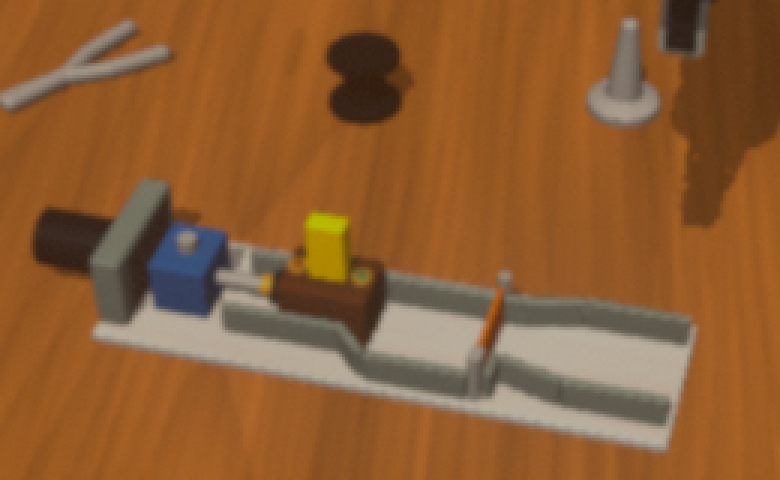

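View pics/t15.png

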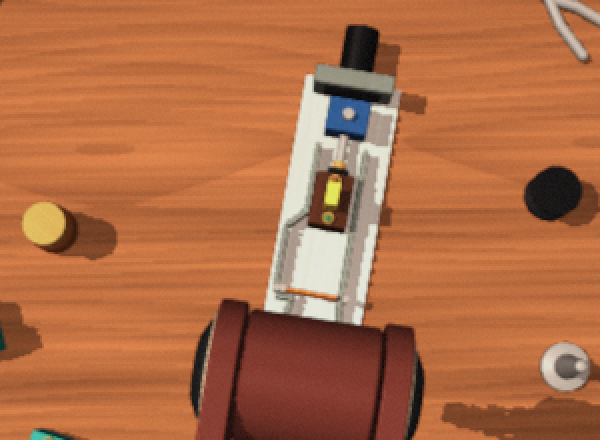

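The shuttle stands at (332,200) in the top crop, the flap is shut at (313,293), and the jar, spool and cone are in their places. I hand the job in.

```bash
python3 -c "
from station import ctrl
print(ctrl.finish_job())"
```

```text
the job is handed in; nothing more can be done
None
```

The job is handed in at about 22 s of the 58 s allowed. The shuttle stands in the dock with the flap shut behind it.

- **Pick and place:** I picked the dark shuttle up by its yellow handle and set it in the loading end. The first grip held only about the top 10 mm of the handle, so I re-gripped lower there.
- **Push through:** I slid it along the lane through the flap. It was not raised over anything. For part of the slide the wrist force suggests its weight was largely on the gripper, so it may have been a fraction of a millimetre off the floor.
- **Home against the stop:** The wrist sensor read about 9 N along the lane for over half a second. That figure includes some friction, so the pad itself may have seen slightly less.
- **Final checks:**
  - After I let go, the spring pushed the shuttle back a few mm, which the task allows.
  - In the last side and top views the shuttle stood upright near the pad with the flap shut.
  - By eye, the jar, spool and cone were where they began.
  - The gripper was clear of everything.
- **Disagreement:** At the re-grip opening, both the wrist and side cameras showed the fingertips about 28 mm above the stated tool point. I went by the images for the grip height. No other check failed.

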